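Find the heavy side of a rotor on the balancing stand and hold it there

ROBOT

A 7-joint arm with a two-finger parallel gripper is mounted at the origin on a cart in front of the work surface, level with it; the furniture and walls round the work are solid. World frame = base frame: x ahead of the robot, y to its left, z up, the work surface at z = 0. Lengths are in m, angles in rad, forces in N, time in s.
With the tool pointing down it reaches from about 0.425 to 0.875 m from the base axis. Payload 4.7 kg.
Tool frame: the origin (TCP) lies between the finger pads; the fingertips stand 14 mm ahead of it and the grasp point (between the pads) lies 5 mm behind it; z points along the fingers, y is the line along which they close (so a half turn about z gives the same grasp; the last joint's range is limited). The gripper opens to 87 mm and grips with 3 to 60 N. Pads are 19 mm wide; open, the fingers measure 117 mm over their backs; the gripper's body (75 mm by 190 mm) begins 51 mm behind the grasp point.
Start: joints at [1.268, 0.321, -0.07, 1.45, 0.023, 1.371, -0.057], TCP at [0.202, -0.618, 0.237] pointing down, gripper open.
Joint ranges: [-2.86, 2.86], [-0.3, 2.09], [-1.38, 1.24], [0.06, 2.45], [-1.56, 4.7], [0.09, 2.05], [-2.69, 2.69]. Speed limits (rad/s): [2.57, 2.57, 3.14, 3.14, 3.14, 3.14, 3.14].

INTERFACE

Orientations are given as a rotation vector (axis times angle).
In Python, from bench import ctrl gives the robot as it stands.
- The arm moves only by the tool step_arm, never from a script. Its argument "commands" is a list of rows, each an object with "travel": the shift along the tool's x, y, z in m, a list of three; "turn": the turn, a rotation vector about the tool's x, y, z in degrees, a list of three. A call has 1 to 5 rows; each row is the pose to reach, as a shift and turn from the pose commanded when the call began, along the tool's axes at that moment; what a row does not reach only later rows make up. A row lasts 1/10 s, in which the tool goes at most 50 mm and 8.59 degrees, less where a joint would pass 70% of its speed; a pose out of reach is approached as far as the arm can. A call with a gripper value outside its range is refused whole. "gripper" is the opening, from 0 (shut) to 1 (fully open), set as the call begins (left out, the last holds). The fingers move at their own pace and stop on an object; "force" is the grip in N (left out, the last holds). Time passes only in rows, so rows that repeat a pose let the fingers close. It gives the time, the measured TCP pose, the force, the opening and the grip force at its end, in the units of the state.
- ctrl.get_state(): the state, without advancing time (a new reading comes with each control period).
- ctrl.get_image(name): name is "scene" or "top"; returns the picture (420x560x3 uint8, red, green, blue); there is no depth.
- ctrl.camera_model(name): a dict with "fx", "fy", "cx", "cy" (pixels), "k1" (the pictures are not rectified: a ray, as slopes to the right and down, at radius r is drawn at 1 + k1 r^2 times it, then the intrinsics apply), "R" (3x3) and "t" (3): a world point X has camera coordinates R X + t. Camera axes: x right, y down, z forward; pixel columns grow to the right and rows downward; lengths in m; the calibration is good to about 2 mm. A picture is of the moment at which its call begins. camera_model takes no time and is no camera call.
- ctrl.close_job(): hands the job in; it is judged then, once.
The state is a dict: "time": time; "joint_positions": joint angles; "qd": joint speeds; "joint_torque": joint torques, N m; "position": TCP position; "tool_rot": TCP orientation; "ft_force": force on the tool from outside, world axes, zero at the start; "torque": the same for the moment, N m; "grip_width": opening from 0.0 (shut) to 1.0 (fully open); "grip_force": force on a finger pad.
Only numpy, scipy, OpenCV 4.12 (cv2) and the standard library are available. Lean on these libraries where they do the work, as an engineer would, in place of code of your own. Each camera call takes 0.05 s, during which the arm holds its last target. There are 200 camera calls.

TASK

Take the large rotor out of the tray, lay its shaft in both notches of the balancing stand, let go and let it come to rest. Then turn it by hand well away from where it rests and let go so that it swings freely, and let it run out again: its hidden heavy side sinks to the bottom. Finally grip it, lift it clear of the stand with the heavy side still down, and finish holding it there, leaving the small rotor and the tools alone.

Things in the scene. Friction and masses are not known exactly. Their poses are not given: they have to be found in the camera images.
- rotor: The large rotor: bare metal wheel 120 mm in diameter, 22 mm thick, on a 10 mm shaft that ends 70 mm either side of its mid-plane; 0.44 to 0.55 kg. 26 mm hubs stand 12 mm out of the faces. Origin at the wheel's centre; own y along the shaft. A hidden weight puts its centre of mass 11 to 16 mm off the shaft, in a direction that cannot be seen and differs every time. Pinch it from above across the faces near the rim.
- rotor_mark (a point): Point on the large rotor's rim, 60 mm from its centre along own z, at the end of a black index line on the faces (six dark spots also sit round each face). It only shows how far the rotor has turned; it has nothing to do with the heavy side.
- small_rotor: The small rotor, not to be disturbed: same shape, 90 mm in diameter, 22 mm thick, shaft to 50 mm either side of its mid-plane. It stands in the tray's other compartment. Origin at the wheel's centre, own y along the shaft.
- tray: Grey tray, fixed, 124 x 205 mm (own x by y), walls up to 40 mm high, with two V-bottomed compartments 26 mm wide at own y = +67.5 and -67.5 mm; either may hold the large rotor, upright on its rim, shaft level along the tray's y and 79 mm above the bench. Origin at the centre of its underside.
- stand: Balancing stand, fixed: dark base plate 110 x 130 mm (own x by y), 8 mm thick, two uprights 10 mm thick at own y = +47 and -47 mm, each topped by an open 90 degree V of brass, 38 mm wide at the mouth, upper edges 97 mm above the bench. Origin at the centre of its underside. The rotor's shaft lies along the stand's y, either way round.
- stand_seat (a point): Point midway between the notches, 80 mm above the bench: the rotor's centre when its shaft rests in both. The shaft turns there with little friction: let go, the rotor swings for some 1 to 5 s and stops with the heavy side within about 10 degrees of straight down; if that side is nearly on top it may stick there until turned.
- caliper: Caliper, 60 x 230 x 14 mm, lying loose behind the work; leave it. Origin at the centre of its underside.
- marker: White and blue marker pen, 17 x 135 x 16 mm, lying loose behind the work; leave it. Origin at the centre of its underside.
Not all that is in view belongs to the job. What is shaped like the rotor but blue, orange or purple is not meant.

How it is judged:
By the outcome, as a careful person would: the job done as asked, in the order asked, and still so for the second after the job is handed in, while the arm keeps its last pose, push and grip.
It also fails if it takes over 58 s, if anything falls off the work surface, if the arm or the gripper's body presses on something with over 40 N, if the wrist force passes 120 N, or if a joint passes its speed limit or range.

## Working session

There is one attempt and no reset: what is moved stays moved. The work goes in short steps, Python scripts to look and compute and a tool call to move; the robot and the scene stay as the last step left them, time stands still between calls to the robot, and variables do not carry over. Pictures are saved under pics/ and viewed, at most 10 in all, crops included, and the job is handed in when it is done.

Besides the shell and the picture viewer there is one more tool, called after "Call:" as a command line: name --argument value ..., lists and objects as JSON in quotes. step_arm: Moves the arm, as the interface text tells. Its arguments: {"type":"object","properties":{"commands":{"type":"array"},"gripper":{"type":"number"},"force":{"type":"number"}},"required":["commands"]}

```bash
mkdir -p pics; cat > h.py <<'E'
import numpy as np,cv2
from scipy.spatial.transform import Rotation as Ro
from bench import ctrl
def proj(n,X):
    m=ctrl.camera_model(n);c=np.atleast_2d(X)@np.array(m['R']).T+np.array(m['t']);s=c[:,:2]/c[:,2:]
    s=s*(1+m['k1']*(s**2).sum(1,keepdims=True));return s*[m['fx'],m['fy']]+[m['cx'],m['cy']]
def ray(n,px):
    m=ctrl.camera_model(n);d=(np.array(px,float)-[m['cx'],m['cy']])/[m['fx'],m['fy']];s=d.copy()
    for _ in range(30): s=d/(1+m['k1']*(s@s))
    R=np.array(m['R']);return -R.T@np.array(m['t']),R.T@np.append(s,1)
def atz(n,px,z):
    o,d=ray(n,px);return o+d*(z-o[2])/d[2]
def save(n,f):
    im=ctrl.get_image(n);cv2.imwrite('pics/'+f,im[:,:,::-1]);return im
E
python3 - <<'E'
from h import *
a=save('top','t0.png');b=save('scene','s0.png')
cv2.imwrite('pics/both.png',cv2.resize(np.vstack([a,b])[:,:,::-1],None,fx=.7,fy=.7))
for n in('top','scene'):
    m=ctrl.camera_model(n);print(n,m['fx'],m['k1'],-np.array(m['R']).T@m['t'])
s=ctrl.get_state();print(s['position'],s['tool_rot'],s['time'],Ro.from_rotvec(s['tool_rot']).as_matrix().round(3))
E
```

```text
top 489.0672689247217 -0.08644359972595848 [ 0.47100713 -0.04899714  1.50180342]
scene 445.4625405591686 0.0070370993087095915 [-0.01849406  0.53858128  0.79923882]
[ 0.20226517 -0.61722999  0.23556974] [-3.10061548e+00 -4.95195407e-01  5.45186863e-04] 0.1 [[ 0.95   0.311 -0.001]
 [ 0.311 -0.95   0.002]
 [-0.    -0.002 -1.   ]]
```

View pics/t0.png

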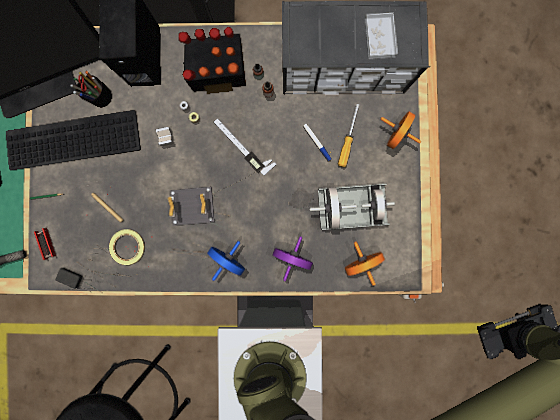

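View pics/s0.png

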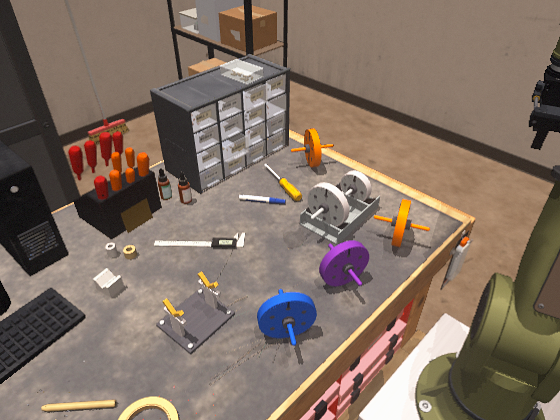

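The top view shows the tray near (352,208), with the large rotor at about (334,208) and the small one at about (379,205). The stand is at about (191,205). The blue and purple decoys sit in front at (227,260) and (292,257).

```bash
python3 - <<'E'
import cv2,numpy as np
a=cv2.imread('pics/t0.png')
p=cv2.resize(a[165:255,300:410],None,fx=5,fy=5,interpolation=2)
q=cv2.resize(a[165:255,155:230],None,fx=5,fy=5,interpolation=2)
b=np.hstack([p,q]);print(b.shape);cv2.imwrite('pics/c0.png',cv2.resize(b,(740,360)))
E
```

```text
(450, 925, 3)
```

View pics/c0.png

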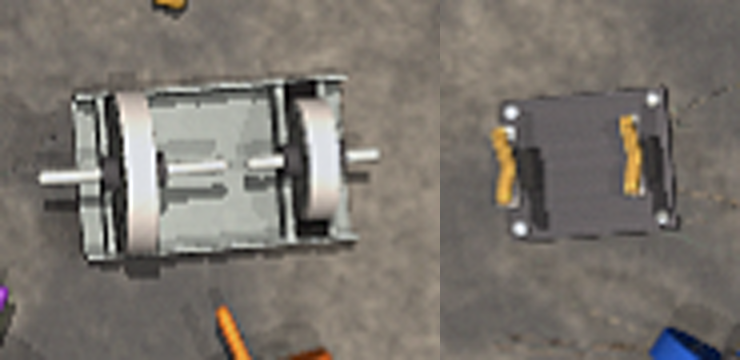

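```bash
python3 - <<'E'
from h import *
def P(c,z,o=0):
    p=np.array(c,float);p[0]-=440*o
    p=(p+.5)/4-.5+[155 if o else 300,165]
    return atz('top',p,z)
L,R=P((40,178),.079),P((227,166),.079);print('rotor',L,R,(L+R)/2,np.linalg.norm(L-R),np.degrees(np.arctan2(*(L-R)[[0,1]])))
# rim top z=.139 ; wheel ends
w=[P(c,.079) for c in((132,95),(143,252))];print('wheel',w,sum(w)/2,np.linalg.norm(w[0]-w[1]))
L,R=P((250,162),.064),P((379,155),.064);print('small',(L+R)/2,np.linalg.norm(L-R))
v=[P(c,.097,1) for c in((497,128),(505,205),(628,117),(633,193))];print('V',v)
l,r=(v[0]+v[1])/2,(v[2]+v[3])/2;print((l+r)/2,np.linalg.norm(l-r),np.degrees(np.arctan2(*(l-r)[[0,1]])))
b=[P(c,.008,1) for c in((501,101),(664,90),(679,227),(517,239))];print('base',b,sum(b)/4)
for i,j in((0,1),(3,2)):print(np.degrees(np.arctan2(*(b[i]-b[j])[[0,1]])),np.linalg.norm(b[i]-b[j]))
t=[P(c,.04) for c in((73,97),(345,78),(355,241),(88,260))];print('tray',sum(t)/4)
for i,j in((0,1),(3,2)):print(np.degrees(np.arctan2(*(t[i]-t[j])[[0,1]])),np.linalg.norm(t[i]-t[j]))
E
```

```text
rotor [ 0.51240792 -0.12150588  0.079     ] [ 0.52015452 -0.2578124   0.079     ] [ 0.51628122 -0.18965914  0.079     ] 0.1365264705821063 -3.25274621041529
wheel [array([ 0.57244083, -0.18917402,  0.079     ]), array([ 0.45810533, -0.1958411 ,  0.079     ])] [ 0.51527308 -0.19250756  0.079     ] 0.11452971881572613
small [ 0.52572088 -0.32482378  0.064     ] 0.09569085646228451
V [array([0.55079409, 0.28618683, 0.097     ]), array([0.49501561, 0.28010724, 0.097     ]), array([0.55804832, 0.19064766, 0.097     ]), array([0.50313908, 0.18695978, 0.097     ])]
[0.52674927 0.23597538 0.097     ] 0.09465611167404434 -4.659231773035924
base [array([0.5766643 , 0.30441302, 0.008     ]), array([0.5841295 , 0.17805442, 0.008     ]), array([0.47893767, 0.16649955, 0.008     ]), array([0.47038813, 0.29156887, 0.008     ])] [0.5275299  0.23513396 0.008     ]
-3.3810734580331316 0.12657892744451224
-3.910562559243779 0.12536120289138078
tray [ 0.51943275 -0.25494612  0.04      ]
-3.609637370742276 0.2050171969939911
-3.5935116240787512 0.20050290953064226
```

Call:
step_arm --commands '[{"travel":[0.025,-0.018,0],"turn":[0,0,3]},{"travel":[0.062,-0.045,0],"turn":[0,0,6]},{"travel":[0.1,-0.072,0],"turn":[0,0,9]},{"travel":[0.138,-0.1,0],"turn":[0,0,12]},{"travel":[0.175,-0.126,0],"turn":[0,0,14.5]}]' --gripper 1

```text
time: 0.6
position: [0.3303, -0.4414, 0.2361]
tool_rot: [-3.14, -0.097, 0.001]
ft_force: [0.9, 0.1, 0.7]
grip_width: 1.005
grip_force: 0.0
```

```bash
cat > go.py <<'E'
# needed shift in tool axes to world target (TCP), shaft yaw a deg
from h import *
import sys
def rep(T,a):
    s=ctrl.get_state();R=Ro.from_rotvec(s['tool_rot']).as_matrix()
    c,n=np.cos(np.radians(a)),np.sin(np.radians(a))
    D=np.array([[c,n,0],[n,-c,0],[0,0,-1.]])
    if T is not None: print('shift tool',(R.T@(np.array(T)-s['position'])).round(4))
    print('turn',np.degrees(Ro.from_matrix(R.T@D).as_rotvec()).round(2),'pos',np.round(s['position'],4),'t',s['time'],'F',np.round(s['ft_force'],2),'w',round(s['grip_width'],3),'g',round(s['grip_force'],1),'q',np.round(s['joint_positions'],2))
if __name__=='__main__':
    v=list(map(float,sys.argv[1:]));rep(v[:3],v[3])
E
python3 go.py .516 -.189 .237 3.6
```

```text
shift tool [ 0.201  -0.2404 -0.0008]
turn [-0.03  0.02 -0.05] pos [ 0.3303 -0.4414  0.2361] t 0.6 F [0.88 0.1  0.74] w 1.005 g 0.0 q [ 1.04  0.12 -0.17  1.69  0.02  1.33 -0.65]
```

Call:
step_arm --commands '[{"travel":[0.03,-0.036,0],"turn":[0,0,0]},{"travel":[0.06,-0.072,0],"turn":[0,0,0]},{"travel":[0.09,-0.108,0],"turn":[0,0,0]},{"travel":[0.12,-0.144,0],"turn":[0,0,0]},{"travel":[0.15,-0.18,0],"turn":[0,0,0]}]'

```text
time: 1.1
position: [0.4683, -0.2525, 0.2364]
tool_rot: [3.14, 0.1, -0.0]
ft_force: [0.1, -0.5, 0.1]
grip_width: 0.996
grip_force: 0.0
```

Call:
step_arm --commands '[{"travel":[0.03,-0.036,0],"turn":[0,0,0]},{"travel":[0.05,-0.06,0],"turn":[0,0,0]},{"travel":[0.05,-0.06,0],"turn":[0,0,0]}]'

```text
time: 1.4
position: [0.5164, -0.185, 0.2363]
tool_rot: [-3.137, -0.115, -0.002]
ft_force: [0.1, 0.4, 0.5]
grip_width: 1.0
grip_force: 0.0
```

```bash
python3 - <<'E'
from h import *
from go import rep
rep((.516,-.189,.237),3.6)
b=save('scene','s1.png').copy();s=ctrl.get_state()
a=np.radians(3.6);u=np.array([-np.sin(a),np.cos(a),0]);v=np.array([np.cos(a),np.sin(a),0]);k=np.array([0,0,1])
C=np.array([.516,-.189,.079])
S=np.array([.527,.2355,0]);a2=np.radians(4);u2=np.array([-np.sin(a2),np.cos(a2),0]);v2=np.array([np.cos(a2),np.sin(a2),0])
def pl(X,col):
    cv2.polylines(b,[np.int32(np.round(proj('scene',X)*8))],False,col,1,cv2.LINE_AA,3)
th=np.linspace(0,2*np.pi,60)
for o in(.011,-.011): pl([C+u*o+.06*(np.cos(t)*v+np.sin(t)*k) for t in th],(255,0,0))
pl([C-u*.07,C+u*.07],(255,0,0))
pl([S+x*v2*.055+y*u2*.065+k*.008 for x,y in((1,1),(1,-1),(-1,-1),(-1,1),(1,1))],(255,255,0))
for y in(.042,.052,-.042,-.052): pl([S+u2*y+v2*.019+k*.097,S+u2*y+k*.078,S+u2*y-v2*.019+k*.097],(0,255,0))
p=cv2.resize(b[150:350,140:390],None,fx=3,fy=3,interpolation=2);cv2.imwrite('pics/s1c.png',p[:,:,::-1])
E
```

```text
shift tool [-0.0007  0.004  -0.0007]
turn [-0.16 -0.06  0.59] pos [ 0.5164 -0.185   0.2363] t 1.4 F [0.1  0.45 0.49] w 1.0 g 0.0 q [ 0.7   0.13 -0.44  1.69  0.05  1.33 -1.24]
```

View pics/s1c.png

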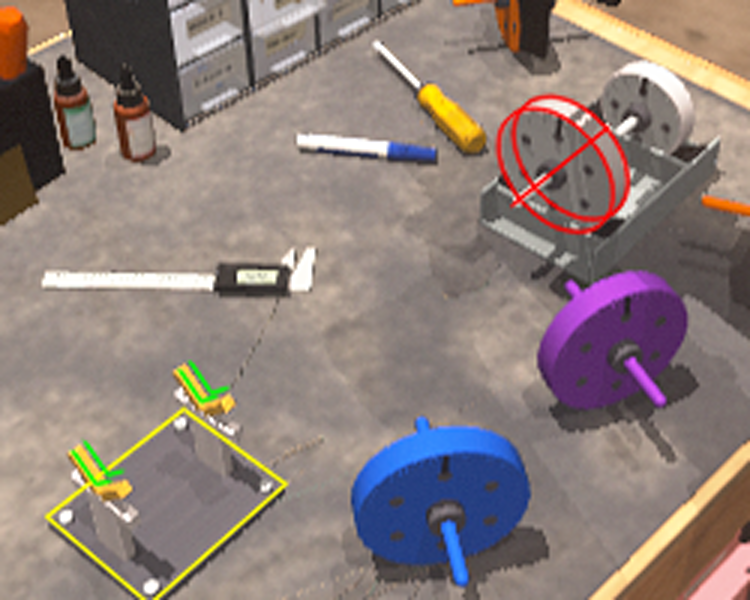

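Call:
step_arm --commands '[{"travel":[0,0,0.02],"turn":[0,0,0.2]},{"travel":[0,0,0.05],"turn":[0,0,0.2]},{"travel":[0,0,0.08],"turn":[0,0,0.2]},{"travel":[0,0,0.105],"turn":[0,0,0.2]},{"travel":[0,0,0.113],"turn":[0,0,0.2]}]'

```text
time: 1.95
position: [0.5108, -0.1923, 0.1204]
tool_rot: [-3.139, -0.091, 0.009]
ft_force: [-0.4, -0.3, 0.3]
grip_width: 0.996
grip_force: 0.0
```

Call:
step_arm --commands '[{"travel":[0,0,0],"turn":[0,0,0]},{"travel":[0,0,0],"turn":[0,0,0]}]'

```text
time: 2.15
position: [0.5143, -0.1921, 0.1247]
tool_rot: [3.139, 0.093, 0.002]
ft_force: [0.0, -0.4, 0.2]
grip_width: 0.998
grip_force: 0.0
```

```bash
python3 go.py .516 -.189 .123 3.6
```

```text
shift tool [ 0.0019 -0.003   0.0017]
turn [ 0.06 -0.08 -0.21] pos [ 0.5143 -0.1921  0.1247] t 2.15 F [ 0.01 -0.41  0.2 ] w 0.998 g 0.0 q [ 0.69  0.22 -0.43  1.83  0.1   1.11 -1.28]
```

Close the grip.

Call:
step_arm --commands '[{"travel":[0.001,-0.003,0.001],"turn":[0,0,-0.2]},{"travel":[0.001,-0.003,0.001],"turn":[0,0,-0.2]},{"travel":[0.001,-0.003,0.001],"turn":[0,0,-0.2]},{"travel":[0.001,-0.003,0.001],"turn":[0,0,-0.2]},{"travel":[0.001,-0.003,0.001],"turn":[0,0,-0.2]}]' --gripper 0.1 --force 55

```text
time: 2.65
position: [0.5147, -0.1882, 0.1227]
tool_rot: [3.14, 0.1, 0.0]
ft_force: [0.8, 0.7, 0.5]
grip_width: 0.629
grip_force: 0.0
```

Call:
step_arm --commands '[{"travel":[0,0,0],"turn":[0,0,0]},{"travel":[0,0,0],"turn":[0,0,0]},{"travel":[0,0,0],"turn":[0,0,0]},{"travel":[0,0,0],"turn":[0,0,0]}]'

```text
time: 3.05
position: [0.5146, -0.1882, 0.1226]
tool_rot: [3.14, 0.1, 0.0]
ft_force: [-0.5, -0.3, 0.5]
grip_width: 0.264
grip_force: 0.2
```

```bash
python3 go.py .516 -.189 .123 3.6
```

```text
shift tool [ 0.0013  0.0009 -0.0004]
turn [ 0.01 -0.    0.05] pos [ 0.5146 -0.1882  0.1226] t 3.05 F [-0.46 -0.3   0.49] w 0.264 g 0.2 q [ 0.69  0.22 -0.43  1.83  0.1   1.11 -1.29]
```

Call:
step_arm --commands '[{"travel":[0,0,0],"turn":[0,0,0]},{"travel":[0,0,0],"turn":[0,0,0]},{"travel":[0,0,-0.01],"turn":[0,0,0]},{"travel":[0,0,-0.03],"turn":[0,0,0]},{"travel":[0,0,-0.055],"turn":[0,0,0]}]'

```text
time: 3.55
position: [0.5131, -0.1875, 0.1767]
tool_rot: [-3.138, -0.1, 0.006]
ft_force: [-0.3, -0.6, -4.1]
grip_width: 0.253
grip_force: 54.8
```

Call:
step_arm --commands '[{"travel":[0,0,-0.03],"turn":[0,0,0]},{"travel":[0,0,-0.05],"turn":[0,0,0]},{"travel":[0,0,-0.055],"turn":[0,0,0]},{"travel":[0,0,-0.055],"turn":[0,0,0]}]'

```text
time: 3.95
position: [0.5146, -0.188, 0.2327]
tool_rot: [3.14, 0.1, 0.0]
ft_force: [-0.5, 0.3, -5.1]
grip_width: 0.253
grip_force: 54.8
```

```bash
python3 go.py .526 .2355 .233 4; python3 -c "
from h import *
save('scene','s2.png')"
```

```text
shift tool [ 3.840e-02 -4.219e-01 -4.000e-04]
turn [ 0.02 -0.01 -0.34] pos [ 0.5146 -0.188   0.2327] t 3.95 F [-0.48  0.3  -5.11] w 0.253 g 54.8 q [ 0.7   0.13 -0.44  1.7   0.06  1.32 -1.25]
```

View pics/s2.png

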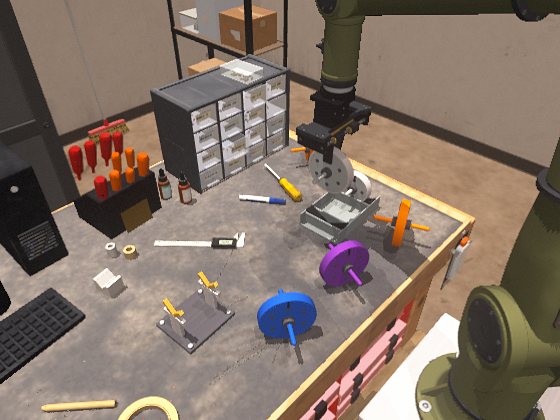

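The rotor hangs upright in the grip at about (330,170), and the small rotor is still in the tray. Next I carry it to the stand.

Call:
step_arm --commands '[{"travel":[0.002,-0.02,0],"turn":[0,0,0]},{"travel":[0.006,-0.06,0],"turn":[0,0,0]},{"travel":[0.01,-0.105,0],"turn":[0,0,0]},{"travel":[0.014,-0.15,0],"turn":[0,0,0]},{"travel":[0.018,-0.195,0],"turn":[0,0,0]}]'

```text
time: 4.5
position: [0.5188, 0.0092, 0.2306]
tool_rot: [-3.14, -0.099, 0.005]
ft_force: [1.6, 1.0, -5.0]
grip_width: 0.247
grip_force: 54.8
```

Call:
step_arm --commands '[{"travel":[0.004,-0.045,0],"turn":[0,0,0]},{"travel":[0.008,-0.09,0],"turn":[0,0,0]},{"travel":[0.012,-0.135,0],"turn":[0,0,0]},{"travel":[0.016,-0.175,0],"turn":[0,0,0]},{"travel":[0.019,-0.205,0],"turn":[0,0,-0.3]}]'

```text
time: 5.0
position: [0.5243, 0.2164, 0.2307]
tool_rot: [-3.139, -0.113, 0.005]
ft_force: [-0.9, -0.7, -4.4]
grip_width: 0.25
grip_force: 54.8
```

Call:
step_arm --commands '[{"travel":[0.001,-0.015,0],"turn":[0,0,0]},{"travel":[0.001,-0.022,0],"turn":[0,0,0]},{"travel":[0.001,-0.022,0],"turn":[0,0,0]},{"travel":[0.001,-0.022,0],"turn":[0,0,0]}]'

```text
time: 5.4
position: [0.5256, 0.2337, 0.2316]
tool_rot: [3.138, 0.106, -0.002]
ft_force: [-0.1, 0.1, -6.2]
grip_width: 0.249
grip_force: 54.8
```

```bash
python3 - <<'E'
from h import *
from go import rep
rep((.526,.2355,.124),4)
b=save('scene','s3.png').copy()[170:370,110:310];a=save('top','t3.png')[165:245,150:230]
cv2.imwrite('pics/s3c.png',np.hstack([cv2.resize(b,(400,400),interpolation=2),cv2.resize(a,(400,400),interpolation=2)])[:,:,::-1])
E
```

```text
shift tool [ 0.0007 -0.0019  0.1076]
turn [ 0.09  0.08 -0.14] pos [0.5256 0.2337 0.2316] t 5.4 F [-0.11  0.1  -6.17] w 0.249 g 54.8 q [ 0.19  0.24 -0.76  1.63  0.17  1.34 -2.1 ]
```

View pics/s3c.png

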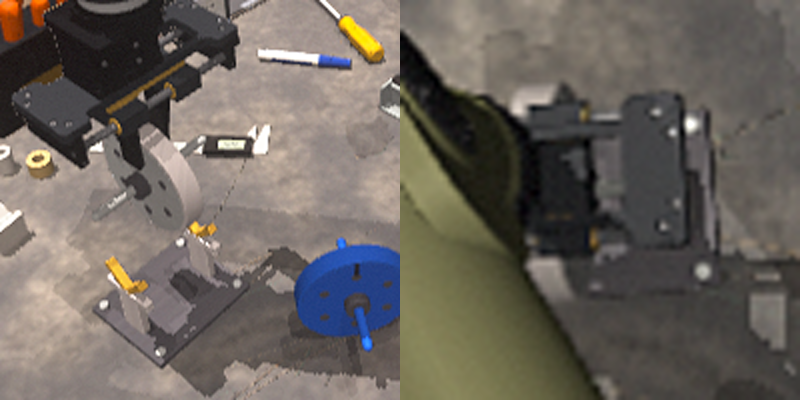

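The rotor hangs above the stand (hub at (135,185), notches at (125,275) and (205,230) in the crop). Lowering now.

Call:
step_arm --commands '[{"travel":[0,-0.002,0.015],"turn":[0,0,0]},{"travel":[0,-0.002,0.035],"turn":[0,0,0]},{"travel":[0,-0.002,0.06],"turn":[0,0,0]},{"travel":[0,-0.002,0.08],"turn":[0,0,0]},{"travel":[0,-0.002,0.09],"turn":[0,0,0]}]'

```text
time: 6.0
position: [0.5241, 0.2359, 0.1395]
tool_rot: [3.138, 0.107, -0.006]
ft_force: [-0.3, 0.2, -4.6]
grip_width: 0.252
grip_force: 54.8
```

Call:
step_arm --commands '[{"travel":[0,0,0.006],"turn":[0,0,0]},{"travel":[0,0,0.011],"turn":[0,0,0]},{"travel":[0,0,0.014],"turn":[0,0,0]},{"travel":[0,0,0.014],"turn":[0,0,0]}]'

```text
time: 6.4
position: [0.5256, 0.2375, 0.1287]
tool_rot: [-3.14, -0.108, -0.001]
ft_force: [1.1, 0.1, -4.1]
grip_width: 0.247
grip_force: 54.8
```

```bash
python3 - <<'E'
from h import *
from go import rep
rep((.526,.2355,.1236),4)
b=save('scene','s4.png').copy()
S=np.array([.527,.2355,.08]);a=np.radians(4);u=np.array([-np.sin(a),np.cos(a),0]);v=np.array([np.cos(a),np.sin(a),0]);k=np.array([0,0,1])
th=np.linspace(0,2*np.pi,60)
for X in([S+u*.011+.06*(np.cos(t)*v+np.sin(t)*k) for t in th],[S-u*.07,S+u*.07]):cv2.polylines(b,[np.int32(np.round(proj('scene',X)*8))],False,(255,0,0),1,cv2.LINE_AA,3)
cv2.imwrite('pics/s4c.png',cv2.resize(b[230:370,130:270],(700,700)  if 0 else (590,590),interpolation=2)[:,:,::-1])
E
```

```text
shift tool [0.0002 0.002  0.0051]
turn [-0.   -0.03 -0.05] pos [0.5256 0.2375 0.1287] t 6.4 F [ 1.05  0.07 -4.12] w 0.247 g 54.8 q [ 0.16  0.33 -0.74  1.75  0.24  1.16 -2.16]
```

View pics/s4c.png

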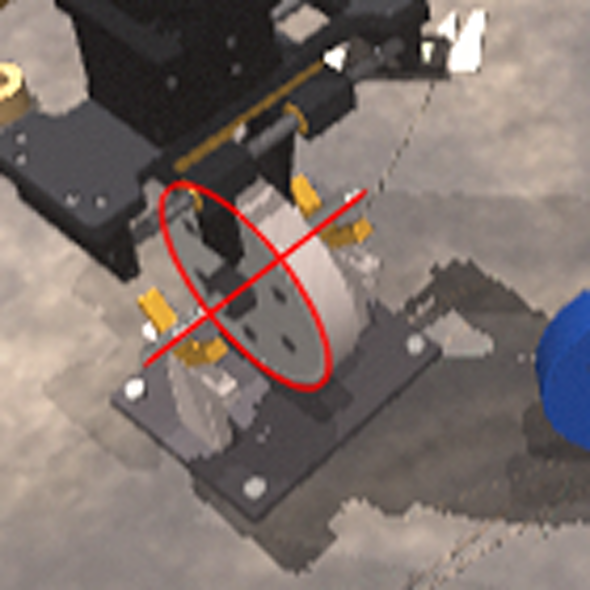

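Both shaft ends are between the V jaws (crop (185,340) and (350,205)). About 4 mm to go.

Call:
step_arm --commands '[{"travel":[0,0.001,0.002],"turn":[0,0,0]},{"travel":[0,0.001,0.003],"turn":[0,0,0]},{"travel":[0,0.001,0.003],"turn":[0,0,0]}]'

```text
time: 6.75
position: [0.5255, 0.2363, 0.1255]
tool_rot: [3.139, 0.108, 0.0]
ft_force: [-0.3, 1.1, -4.9]
grip_width: 0.242
grip_force: 54.8
```

Call:
step_arm --commands '[{"travel":[0,0,0.001],"turn":[0,0,0]},{"travel":[0,0,0.001],"turn":[0,0,0]},{"travel":[0,0,0.001],"turn":[0,0,0]}]'

```text
time: 7.05
position: [0.5254, 0.2365, 0.1245]
tool_rot: [3.14, 0.108, -0.0]
ft_force: [-0.2, 0.6, -5.0]
grip_width: 0.251
grip_force: 54.8
```

Call:
step_arm --commands '[{"travel":[0,0,0.001],"turn":[0,0,0]},{"travel":[0,0,0.001],"turn":[0,0,0]},{"travel":[0,0,0.001],"turn":[0,0,0]}]'

```text
time: 7.35
position: [0.525, 0.2367, 0.1236]
tool_rot: [3.14, 0.109, -0.001]
ft_force: [-2.4, -0.2, -1.4]
grip_width: 0.248
grip_force: 54.8
```

Call:
step_arm --commands '[{"travel":[-0.001,0,0.001],"turn":[0,0,0]},{"travel":[-0.001,0,0.001],"turn":[0,0,0]},{"travel":[-0.001,0,0.001],"turn":[0,0,0]}]'

```text
time: 7.65
position: [0.5249, 0.2367, 0.1233]
tool_rot: [-3.139, -0.109, -0.002]
ft_force: [-3.1, -1.1, 5.5]
grip_width: 0.248
grip_force: 54.8
```

Call:
step_arm --commands '[{"travel":[0,0,0],"turn":[0,0,0]},{"travel":[0,0,0],"turn":[0,0,0]},{"travel":[0,0,0],"turn":[0,0,0]},{"travel":[0,0,-0.005],"turn":[0,0,0]},{"travel":[0,0,-0.03],"turn":[0,0,0]}]' --gripper 0.55

```text
time: 8.15
position: [0.5229, 0.2352, 0.1504]
tool_rot: [3.138, 0.108, -0.008]
ft_force: [0.2, -0.0, -0.7]
grip_width: 0.533
grip_force: 0.0
```

Call:
step_arm --commands '[{"travel":[0,0,-0.03],"turn":[0,0,0]},{"travel":[0,0,-0.06],"turn":[0,0,0]},{"travel":[0,0,-0.08],"turn":[0,0,0]},{"travel":[0,0,-0.08],"turn":[0,0,0]},{"travel":[0,0,-0.08],"turn":[0,0,0]}]'

```text
time: 8.65
position: [0.5246, 0.2363, 0.2325]
tool_rot: [3.14, 0.108, 0.001]
ft_force: [-0.2, -0.2, -0.7]
grip_width: 0.549
grip_force: 0.0
```

```bash
cat > face.py <<'E'
# rectify the +y face of the seated rotor from the scene camera (x right = stand x, up = z)
from h import *
S=np.array([.526,.2362,.08]);a=np.radians(4);u=np.array([-np.sin(a),np.cos(a),0]);v=np.array([np.cos(a),np.sin(a),0]);k=np.array([0,0,1.])
def face(im):
    g=np.linspace(-.065,.065,200);X,Z=np.meshgrid(g,-g)
    P=(S+u*.011)+X.reshape(-1,1)*v+Z.reshape(-1,1)*k
    m=proj('scene',P).reshape(200,200,2).astype(np.float32);return cv2.remap(im,m[...,0],m[...,1],cv2.INTER_LINEAR)
E
python3 - <<'E'
from face import *
s=ctrl.get_state();print(s['position'],s['time'])
f=[]
for i in range(3):
    b=ctrl.get_image('scene');f.append(face(b))
cv2.imwrite('pics/s5.png',b[:,:,::-1])
cv2.imwrite('pics/s5c.png',np.hstack([cv2.resize(f[0],(400,400)),cv2.resize(b[210:390,110:290],(400,400),interpolation=2)])[:,:,::-1])
E
```

```text
[0.52458619 0.23632484 0.2324915 ] 8.65
```

View pics/s5c.png

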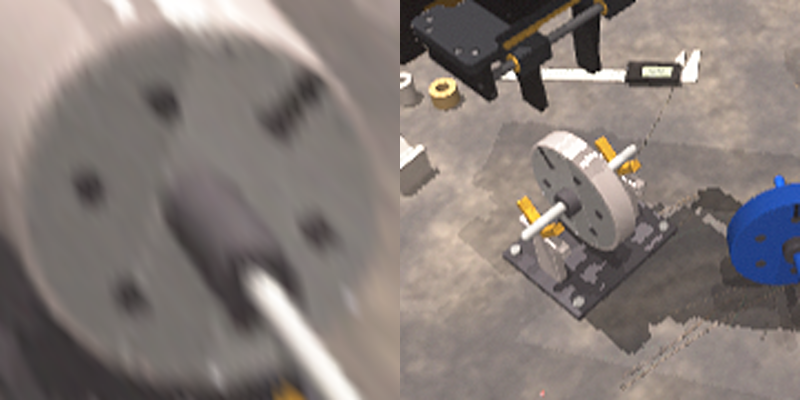

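The index mark shows clearly on the rectified face at about (295,100), roughly 46° from +x, so the rotor is swinging freely. I'll track the mark with code.

```bash
cat >> face.py <<'E'
def ang(im):
    f=cv2.GaussianBlur(cv2.cvtColor(face(im),cv2.COLOR_RGB2GRAY),(0,0),1).astype(np.float32)
    th=np.radians(np.arange(0,360,1.));r=np.arange(42,54,.5)[:,None]/.65
    p=cv2.remap(f,(99.5+r*np.cos(th)).astype(np.float32),(99.5-r*np.sin(th)).astype(np.float32),1).mean(0)
    p=p-cv2.blur(np.tile(p,3)[None],(41,1))[0][360:720]
    i=p.argmin();return int(i),round(float(p[i]))
E
python3 - <<'E'
from face import *
print(ang(cv2.imread('pics/s5.png')[:,:,::-1]))
print([ang(ctrl.get_image('scene')) for i in range(20)])
E
```

```text
(46, -42)
[(46, -43), (315, -42), (46, -42), (46, -42), (46, -43), (46, -43), (46, -42), (46, -42), (46, -43), (46, -42), (46, -42), (46, -42), (46, -42), (46, -42), (46, -42), (315, -42), (46, -42), (315, -42), (46, -43), (46, -41)]
```

Call:
step_arm --commands '[{"travel":[0,0,0],"turn":[0,0,0]},{"travel":[0,0,0],"turn":[0,0,0]},{"travel":[0,0,0],"turn":[0,0,0]},{"travel":[0,0,0],"turn":[0,0,0]},{"travel":[0,0,0],"turn":[0,0,0]}]'

```text
time: 10.3
position: [0.5245, 0.2364, 0.2325]
tool_rot: [3.14, 0.108, 0.0]
ft_force: [0.0, 0.5, 0.3]
grip_width: 0.553
grip_force: 0.0
```

Call:
step_arm --commands '[{"travel":[0,0,0],"turn":[0,0,0]},{"travel":[0,0,0],"turn":[0,0,0]},{"travel":[0,0,0],"turn":[0,0,0]},{"travel":[0,0,0],"turn":[0,0,0]},{"travel":[0,0,0],"turn":[0,0,0]}]'

```text
time: 10.8
position: [0.5245, 0.2364, 0.2325]
tool_rot: [3.14, 0.108, 0.0]
ft_force: [1.3, 0.5, -0.0]
grip_width: 0.55
grip_force: 0.0
```

Call:
step_arm --commands '[{"travel":[0,0,0],"turn":[0,0,0]},{"travel":[0,0,0],"turn":[0,0,0]},{"travel":[0,0,0],"turn":[0,0,0]},{"travel":[0,0,0],"turn":[0,0,0]},{"travel":[0,0,0],"turn":[0,0,0]}]'

```text
time: 11.3
position: [0.5245, 0.2364, 0.2325]
tool_rot: [3.14, 0.108, -0.0]
ft_force: [0.2, -1.0, 0.1]
grip_width: 0.554
grip_force: 0.0
```

Call:
step_arm --commands '[{"travel":[0,0,0],"turn":[0,0,0]},{"travel":[0,0,0],"turn":[0,0,0]},{"travel":[0,0,0],"turn":[0,0,0]},{"travel":[0,0,0],"turn":[0,0,0]},{"travel":[0,0,0],"turn":[0,0,0]}]'

```text
time: 11.8
position: [0.5245, 0.2364, 0.2325]
tool_rot: [3.14, 0.108, -0.0]
ft_force: [0.7, 0.3, -0.0]
grip_width: 0.55
grip_force: 0.0
```

```bash
python3 - <<'E'
from face import *
print([ang(ctrl.get_image('scene')) for i in range(10)],ctrl.get_state()['time'])
E
```

```text
[(315, -42), (46, -42), (46, -43), (46, -42), (46, -42), (46, -42), (46, -42), (46, -42), (315, -43), (315, -42)] 12.3
```

The rotor is at rest with the mark at 46°. Next I lean the hand toward +x about the shaft before gripping, to gain range for the turn.

Call:
step_arm --commands '[{"travel":[0.0185,0,0.001],"turn":[0,-7,0]},{"travel":[0.037,0,0.0045],"turn":[0,-14,0]},{"travel":[0.0545,0,0.0105],"turn":[0,-21,0]},{"travel":[0.0715,0,0.018],"turn":[0,-28,0]},{"travel":[0.0715,0,0.018],"turn":[0,-28,0]}]'

```text
time: 12.8
position: [0.5986, 0.2389, 0.2002]
tool_rot: [3.022, 0.095, -0.784]
ft_force: [-0.4, -1.3, -3.1]
grip_width: 0.547
grip_force: 0.0
```

```bash
cat > tilt.py <<'E'
from h import *
def rep():
    s=ctrl.get_state();R=Ro.from_rotvec(s['tool_rot']).as_matrix()
    O=np.array([.526,.2362,.08])
    print('shaft in tool',(R.T@(O-s['position'])).round(4),'lean',np.degrees(np.arctan2(R[0,2],-R[2,2])).round(2),'zt',R[:,2].round(3),'q',np.round(s['joint_positions'],2),'F',np.round(s['ft_force'],1),'t',s['time'],'w',s['grip_width'])
if __name__=='__main__': rep()
E
python3 tilt.py
```

```text
shaft in tool [-0.005  -0.0022  0.1404] lean -29.04 zt [-0.485 -0.033 -0.874] q [-0.    0.8  -0.67  1.02  0.22  1.9  -2.1 ] F [-0.4 -1.3 -3.1] t 12.8 w 0.5471296626873079
```

Call:
step_arm --commands '[{"travel":[0,0,0],"turn":[0,0,0]},{"travel":[0,0,0],"turn":[0,0,0]},{"travel":[0,0,0],"turn":[0,0,0]}]'

```text
time: 13.1
position: [0.5953, 0.2421, 0.2186]
tool_rot: [3.033, 0.107, -0.747]
ft_force: [-0.2, -0.5, 0.1]
grip_width: 0.551
grip_force: 0.0
```

```bash
python3 tilt.py
```

```text
shaft in tool [0.0028 0.0011 0.155 ] lean -27.6 zt [-0.463 -0.032 -0.886] q [-0.    0.77 -0.68  1.03  0.22  1.9  -2.1 ] F [-0.2 -0.5  0.1] t 13.1 w 0.5509833278602512
```

Call:
step_arm --commands '[{"travel":[0.001,0,0.02],"turn":[0,0,0]},{"travel":[0.002,0,0.05],"turn":[0,0,0]},{"travel":[0.002,0,0.08],"turn":[0,0,0]},{"travel":[0.002,0,0.1],"turn":[0,0,0]},{"travel":[0.002,0,0.11],"turn":[0,0,0]}]' --gripper 0.45

```text
time: 13.6
position: [0.5448, 0.2374, 0.1182]
tool_rot: [3.03, 0.106, -0.75]
ft_force: [0.2, -0.5, -0.2]
grip_width: 0.452
grip_force: 0.0
```

Call:
step_arm --commands '[{"travel":[0,0,0],"turn":[0,0,0]},{"travel":[0,0,0],"turn":[0,0,0]},{"travel":[0,0,0],"turn":[0,0,0]}]'

```text
time: 13.9
position: [0.5472, 0.2382, 0.1182]
tool_rot: [3.032, 0.104, -0.751]
ft_force: [-0.4, -0.3, -1.2]
grip_width: 0.449
grip_force: 0.0
```

```bash
python3 tilt.py; python3 -c "
from face import *
print(ang(ctrl.get_image('scene')))"
```

```text
shaft in tool [-0.001   0.0005  0.0437] lean -27.76 zt [-0.466 -0.031 -0.884] q [ 0.06  0.74 -0.69  1.3   0.21  1.67 -2.11] F [-0.4 -0.3 -1.2] t 13.9 w 0.4489275984548496
(348, -30)
```

Call:
step_arm --commands '[{"travel":[0,0,0],"turn":[0,0,0]},{"travel":[0,0,0],"turn":[0,0,0]},{"travel":[0,0,0],"turn":[0,0,0]},{"travel":[0,0,0],"turn":[0,0,0]},{"travel":[0,0,0],"turn":[0,0,0]}]' --gripper 0.1 --force 25

```text
time: 14.45
position: [0.5462, 0.2379, 0.1164]
tool_rot: [3.03, 0.105, -0.755]
ft_force: [0.0, 0.1, 0.2]
grip_width: 0.251
grip_force: 25.0
```

Call:
step_arm --commands '[{"travel":[-0.0031,0,0.0001],"turn":[0,4,0]},{"travel":[-0.0076,0,0.0007],"turn":[0,10,0]},{"travel":[-0.012,0,0.0017],"turn":[0,16,0]},{"travel":[-0.0164,0,0.0032],"turn":[0,22,0]},{"travel":[-0.0205,0,0.0051],"turn":[0,28,0]}]'

```text
time: 14.95
position: [0.5266, 0.2365, 0.1221]
tool_rot: [-3.139, -0.108, -0.01]
ft_force: [3.3, 0.1, -0.4]
grip_width: 0.249
grip_force: 24.9
```

```bash
python3 tilt.py
```

```text
shaft in tool [-0.0009  0.0002  0.0421] lean 0.38 zt [ 0.007  0.001 -1.   ] q [ 0.18  0.34 -0.76  1.76  0.26  1.14 -2.17] F [ 3.3  0.1 -0.4] t 14.95 w 0.24931096906142372
```

Call:
step_arm --commands '[{"travel":[-0.0052,0,0.0003],"turn":[0,7,0]},{"travel":[-0.0104,0,0.0013],"turn":[0,14,0]},{"travel":[-0.0154,0,0.0028],"turn":[0,21,0]},{"travel":[-0.0202,0,0.005],"turn":[0,28,0]},{"travel":[-0.0247,0,0.0078],"turn":[0,35,0]}]'

```text
time: 15.45
position: [0.5023, 0.2345, 0.1157]
tool_rot: [-2.976, -0.103, -0.938]
ft_force: [8.0, -3.5, 2.5]
grip_width: 0.253
grip_force: 25.0
```

```bash
python3 tilt.py;  python3 -c "
from face import *
b=save('scene','s6.png');print(ang(b))"
```

```text
shaft in tool [-0.001  -0.      0.0429] lean 34.91 zt [ 0.572  0.039 -0.819] q [ 0.21 -0.08 -0.88  2.27  0.62  0.48 -2.67] F [ 8.  -3.5  2.5] t 15.45 w 0.25346407513170677
(90, -17)
```

Call:
step_arm --commands '[{"travel":[-0.0015,0,0.0],"turn":[0,-3,0]},{"travel":[-0.0045,0,0.0003],"turn":[0,-6,0]},{"travel":[-0.0082,0,0.0008],"turn":[0,-6,0]}]' --force 8

```text
time: 15.8
position: [0.498, 0.2344, 0.1111]
tool_rot: [-3.026, -0.1, -0.772]
ft_force: [1.9, -1.9, 4.6]
grip_width: 0.255
grip_force: 8.0
```

```bash
python3 tilt.py;  python3 -c "
from face import *
b=save('scene','s7.png');print(ang(b))
cv2.imwrite('pics/s7c.png',np.hstack([cv2.resize(face(b),(400,400)),cv2.resize(b[210:390,110:290],(400,400),interpolation=2)])[:,:,::-1])"
```

```text
shaft in tool [0.0098 0.0001 0.0408] lean 28.58 zt [ 0.478  0.033 -0.878] q [ 0.2  -0.04 -0.84  2.21  0.44  0.58 -2.48] F [ 1.9 -1.9  4.6] t 15.8 w 0.2548769221592217
(83, -18)
```

View pics/s7c.png

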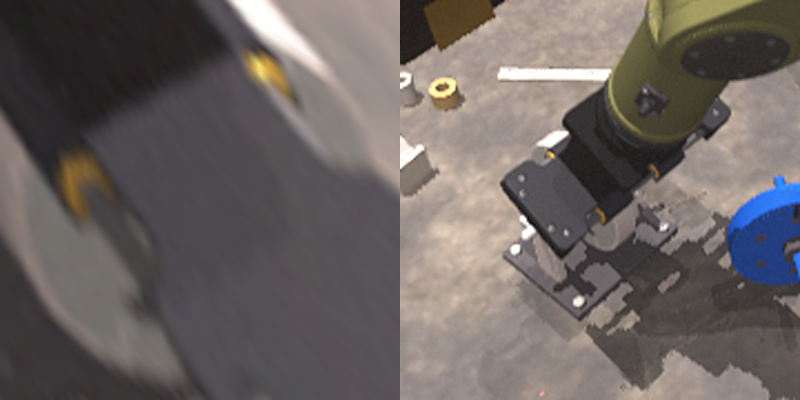

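The hand has turned the rotor about 70° and still has joint margin. I'll continue a little further along the arc, then release.

Call:
step_arm --commands '[{"travel":[-0.0025,0,0.0007],"turn":[0,0,0]},{"travel":[-0.005,0,0.0015],"turn":[0,0,0]},{"travel":[-0.009,0,0.0032],"turn":[0,0,0]},{"travel":[-0.013,0,0.0055],"turn":[0,0,0]},{"travel":[-0.013,0,0.0055],"turn":[0,0,0]}]'

```text
time: 16.35
position: [0.486, 0.2336, 0.0971]
tool_rot: [-3.028, -0.104, -0.769]
ft_force: [3.7, 1.2, 0.5]
grip_width: 0.254
grip_force: 8.0
```

```bash
python3 tilt.py
```

```text
shaft in tool [0.0271 0.0001 0.0341] lean 28.45 zt [ 0.476  0.032 -0.879] q [ 0.2  -0.04 -0.85  2.24  0.47  0.55 -2.52] F [3.7 1.2 0.5] t 16.35 w 0.2544407705600954
```

Call:
step_arm --commands '[{"travel":[0,0,0],"turn":[0,0,0]},{"travel":[0,0,0],"turn":[0,0,0]},{"travel":[0,0,0],"turn":[0,0,0]},{"travel":[0,0,-0.005],"turn":[0,0,0]},{"travel":[0,0,-0.02],"turn":[0,0,0]}]' --gripper 0.48

```text
time: 16.85
position: [0.4759, 0.2322, 0.1141]
tool_rot: [-3.03, -0.102, -0.764]
ft_force: [-0.8, -0.6, 0.3]
grip_width: 0.473
grip_force: 0.0
```

Call:
step_arm --commands '[{"travel":[0,0,-0.02],"turn":[0,0,0]},{"travel":[0,0,-0.045],"turn":[0,0,0]},{"travel":[0,0,-0.065],"turn":[0,-5,0]},{"travel":[0,0,-0.085],"turn":[0,-12,0]},{"travel":[0,0,-0.1],"turn":[0,-20,0]}]'

```text
time: 17.35
position: [0.4281, 0.2304, 0.2057]
tool_rot: [-3.127, -0.11, -0.23]
ft_force: [0.6, 0.7, -0.6]
grip_width: 0.478
grip_force: 0.0
```

```bash
python3 tilt.py;  python3 -c "
from face import *
for i in range(12):
    b=ctrl.get_image('scene');print(ang(b),end=' ')
cv2.imwrite('pics/s8.png',b[:,:,::-1])
cv2.imwrite('pics/s8c.png',np.hstack([cv2.resize(face(b),(400,400)),cv2.resize(b[210:390,110:290],(400,400),interpolation=2)])[:,:,::-1])"; python3 go.py .525 .2362 .2325 4
```

```text
shaft in tool [0.0786 0.001  0.1387] lean 8.4 zt [ 0.146  0.01  -0.989] q [ 0.1  -0.1  -0.65  1.97  0.01  1.13 -2.06] F [ 0.6  0.7 -0.6] t 17.35 w 0.4781246801851614
(315, -44) (315, -44) (315, -43) (315, -42) (315, -38) (315, -40) (315, -43) (315, -43) (315, -43) (315, -44) (315, -44) (315, -45) shift tool [ 0.0996 -0.0001 -0.0149]
turn [ 0.1  -8.55 -0.09] pos [0.4289 0.2295 0.2029] t 17.95 F [-0.79 -0.23  0.35] w 0.483 g 0.0 q [ 0.1  -0.1  -0.66  1.97  0.01  1.12 -2.06]
```

Call:
step_arm --commands '[{"travel":[0.01,0,-0.02],"turn":[0,-3,0]},{"travel":[0.04,0,-0.022],"turn":[0,-8.5,0]},{"travel":[0.07,0,-0.02],"turn":[0,-8.5,0]},{"travel":[0.095,0,-0.016],"turn":[0,-8.5,0]},{"travel":[0.0995,0,-0.015],"turn":[0,-8.5,0]}]'

```text
time: 18.45
position: [0.5278, 0.2353, 0.2319]
tool_rot: [3.14, 0.102, 0.0]
ft_force: [0.1, 0.4, -0.2]
grip_width: 0.481
grip_force: 0.0
```

```bash
sed -i 's/i=p.argmin()/p[295:335]=0;i=p.argmin()/' face.py; python3 -c "
from face import *
print(ang(cv2.imread('pics/s8.png')[:,:,::-1]))
for i in range(20):
    b=ctrl.get_image('scene');print(ang(b),end=' ')
cv2.imwrite('pics/s8.png',b[:,:,::-1])
cv2.imwrite('pics/s8c.png',np.hstack([cv2.resize(face(b),(400,400)),cv2.resize(b[210:390,110:290],(400,400),interpolation=2)])[:,:,::-1])"; python3 go.py .525 .2362 .2325 4
```

```text
(291, -43)
(48, -44) (48, -44) (48, -43) (48, -44) (48, -44) (48, -44) (48, -44) (48, -44) (48, -44) (48, -43) (48, -43) (48, -44) (48, -44) (48, -43) (48, -44) (48, -43) (48, -43) (48, -44) (48, -44) (48, -44) shift tool [-0.0004 -0.0001  0.0002]
turn [ 0.05 -0.02 -0.12] pos [0.5254 0.2362 0.2327] t 19.45 F [ 0.24  0.81 -0.5 ] w 0.48 g 0.0 q [ 0.08  0.22 -0.64  1.63  0.13  1.34 -2.07]
```

View pics/s8c.png

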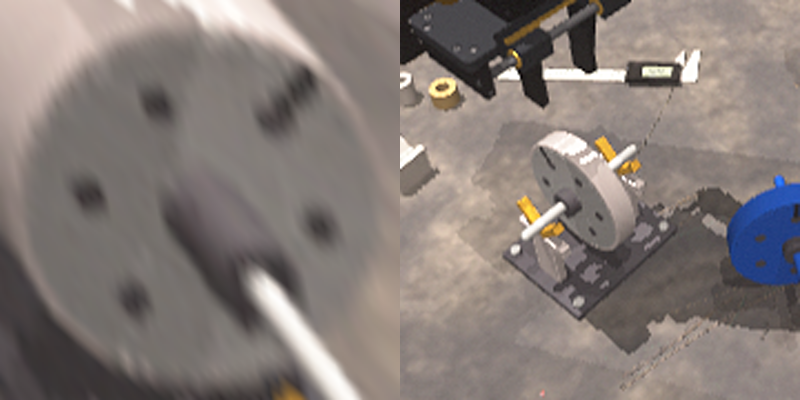

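The mark is back at 48° (46° before) and steady, so the heavy side is confirmed down. Now grip and lift.

Call:
step_arm --commands '[{"travel":[0,0,0.02],"turn":[0,0,0]},{"travel":[0,0,0.05],"turn":[0,0,0]},{"travel":[0,0,0.08],"turn":[0,0,0]},{"travel":[0,0,0.1],"turn":[0,0,0]},{"travel":[0,0,0.109],"turn":[0,0,0]}]'

```text
time: 19.95
position: [0.5242, 0.2354, 0.1215]
tool_rot: [3.138, 0.106, -0.005]
ft_force: [0.1, -0.2, -0.6]
grip_width: 0.483
grip_force: 0.0
```

Call:
step_arm --commands '[{"travel":[0,0,0],"turn":[0,0,0]},{"travel":[0,0,0],"turn":[0,0,0]},{"travel":[0,0,0],"turn":[0,0,0]}]'

```text
time: 20.25
position: [0.5264, 0.2366, 0.1253]
tool_rot: [3.14, 0.106, 0.005]
ft_force: [-0.6, 0.7, -0.1]
grip_width: 0.478
grip_force: 0.0
```

```bash
python3 go.py .525 .2362 .1236 4;python3 -c "
from face import *
print([ang(ctrl.get_image('scene')) for i in range(3)])"
```

```text
shift tool [-0.0014  0.0003  0.0017]
turn [ 0.02 -0.17 -0.12] pos [0.5264 0.2366 0.1253] t 20.25 F [-0.6   0.71 -0.08] w 0.478 g 0.0 q [ 0.06  0.31 -0.62  1.76  0.2   1.14 -2.12]
[(76, -27), (76, -27), (77, -26)]
```

Call:
step_arm --commands '[{"travel":[0,0,0],"turn":[0,0,0]},{"travel":[0,0,0],"turn":[0,0,0]},{"travel":[0,0,0],"turn":[0,0,0]},{"travel":[0,0,0],"turn":[0,0,0]},{"travel":[0,0,0],"turn":[0,0,0]}]' --gripper 0.1 --force 58

```text
time: 20.9
position: [0.5255, 0.2361, 0.1239]
tool_rot: [3.139, 0.107, 0.001]
ft_force: [-0.5, -0.2, 1.4]
grip_width: 0.249
grip_force: 57.9
```

Call:
step_arm --commands '[{"travel":[0,0,0],"turn":[0,0,0]},{"travel":[0,0,0],"turn":[0,0,0]}]'

```text
time: 21.1
position: [0.5254, 0.2361, 0.1239]
tool_rot: [3.139, 0.107, 0.001]
ft_force: [-0.9, -0.2, 1.7]
grip_width: 0.247
grip_force: 57.9
```

Call:
step_arm --commands '[{"travel":[0,0,-0.003],"turn":[0,0,0]},{"travel":[0,0,-0.01],"turn":[0,0,0]},{"travel":[0,0,-0.025],"turn":[0,0,0]},{"travel":[0,0,-0.04],"turn":[0,0,0]},{"travel":[0,0,-0.06],"turn":[0,0,0]}]'

```text
time: 21.6
position: [0.5252, 0.236, 0.1849]
tool_rot: [3.139, 0.106, 0.0]
ft_force: [-0.4, -0.2, -3.8]
grip_width: 0.249
grip_force: 57.9
```

Call:
step_arm --commands '[{"travel":[0,0,-0.02],"turn":[0,0,0]},{"travel":[0,0,-0.035],"turn":[0,0,0]},{"travel":[0,0,-0.04],"turn":[0,0,0]},{"travel":[0,0,-0.04],"turn":[0,0,0]},{"travel":[0,0,-0.04],"turn":[0,0,0]}]'

```text
time: 22.1
position: [0.5249, 0.2358, 0.223]
tool_rot: [3.138, 0.106, -0.001]
ft_force: [0.1, -0.1, -4.9]
grip_width: 0.245
grip_force: 57.9
```

Call:
step_arm --commands '[{"travel":[0,0,0],"turn":[0,0,0]},{"travel":[0,0,0],"turn":[0,0,0]},{"travel":[0,0,0],"turn":[0,0,0]},{"travel":[0,0,0],"turn":[0,0,0]},{"travel":[0,0,0],"turn":[0,0,0]}]'

```text
time: 22.6
position: [0.5254, 0.2362, 0.2237]
tool_rot: [3.139, 0.106, 0.001]
ft_force: [0.2, 0.3, -5.5]
grip_width: 0.249
grip_force: 57.9
```

```bash
python3 go.py .525 .2362 .2236 4;python3 -c "
import face;from face import *
b=save('scene','s9.png');s=ctrl.get_state()
face.S=np.array([s['position'][0]+.001,s['position'][1],s['position'][2]-.0445])
print(ang(b))
g=cv2.cvtColor(face.face(b),cv2.COLOR_RGB2GRAY)
# correlate spot ring with the rest picture under rotation
r=cv2.imread('pics/s8.png')[:,:,::-1];face.S=np.array([.526,.2362,.08]);q=cv2.cvtColor(face.face(r),cv2.COLOR_RGB2GRAY)
m=np.zeros((200,200),bool);yy,xx=np.mgrid[:200,:200]-99.5;rr=np.hypot(xx,yy)*.65;m=(rr>26)&(rr<54)&(yy>0)
for a in range(-30,31,6):
    w=cv2.warpAffine(q,cv2.getRotationMatrix2D((99.5,99.5),a,1),(200,200));print(a,round(np.corrcoef(w[m],g[m])[0,1],2),end='; ')
"
```

```text
shift tool [-0.0004 -0.0001  0.0001]
turn [ 0.06 -0.02 -0.12] pos [0.5254 0.2362 0.2237] t 22.6 F [ 0.24  0.29 -5.51] w 0.249 g 57.9 q [ 0.08  0.22 -0.64  1.64  0.14  1.32 -2.08]
(167, -18)Traceback (most recent call last):
  File "<string>", line 6, in <module>
    g=cv2.cvtColor(face.face(b),cv2.COLOR_RGB2GRAY)
                   ^^^^^^^^^
AttributeError: 'function' object has no attribute 'face'
```

```bash
python3 -c "
from bench import ctrl
print(ctrl.close_job())"
```

```text
the job is handed in; nothing more can be done
None
```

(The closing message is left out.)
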